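# Pull-test a ceramic wall hook

## Robot

A 6-joint arm with a two-finger parallel gripper is mounted at the origin on the work surface. World frame = base frame: x ahead of the robot, y to its left, z up, the work surface at z = 0. Lengths are in m, angles in rad, forces in N, time in s.
With the tool pointing down it reaches from about 0.3 to 0.875 m from the base axis. Payload 6.4 kg.
Tool frame: the origin (TCP) lies midway between the tips of the shut fingers; the grasp point (between the pads) lies 19 mm behind it (robot.tcp_to_grasp is the distance from the TCP to the grasp point, in m); z points along the fingers, y is the line along which they close (so a half turn about z gives the same grasp; the last joint's range is limited). The gripper opens to 88 mm and grips with 3 to 60 N. Pads are 18 mm wide; open, the fingers measure 123 mm over their backs; the gripper's body (75 mm by 187 mm) begins 45 mm behind the grasp point.
Start: joints at [1.029, 0.181, 1.607, -0, 1.354, -0.206], TCP at [0.189, 0.543, 0.203] pointing down, gripper open.
Joint ranges: [-2.99, 2.99], [-0.89, 2.07], [0.3, 2.58], [-1.14, 4.28], [0, 2.63], [-3.12, 3.12]. Speed limits (rad/s): [2.57, 2.57, 3.01, 3.14, 3.14, 3.14].

## Interface

Orientations are given as a rotation vector (axis times angle).
In Python, from bench import robot gives the robot as it stands. The module is installed in compiled form; this text tells all that it offers.
- The arm moves only by the shell command python3 -m pendant 'ROWS' [FORCE]. ROWS is JSON, a list of rows, each an object of numbers: "x", "y", "z": the shift along the tool's x, y, z in mm; "spin": the turn about the tool's z in degrees; "jaw": the opening, from 0 (shut) to 1 (fully open). A call has 1 to 20 rows; each row is the pose to reach, as a shift and turn from the pose commanded when the call began, along the tool's axes at that moment; what a row does not reach only later rows make up. A row lasts 1/8 s, in which the tool goes at most 62.5 mm and 10.7 degrees, less where a joint would pass 70% of its speed; a pose out of reach is approached as far as the arm can. A call with a gripper value outside its range is refused whole. The fingers move at their own pace and stop on an object; FORCE is the grip in N (left out, the last holds). Time passes only in rows, so rows that repeat a pose let the fingers close. It gives the time, the measured TCP pose, the force, the opening and the grip force at its end, in the units of the state.
- robot.get_obs(): the state, without advancing time (a new reading comes with each control period).
- robot.snapshot(name): name is "scene" or "top" or "wrist"; returns a dict with "pixels" (420x560x3 uint8, red, green, blue), "z_map" (420x560 float32, m along the optical axis (not along the pixel's ray), 0 where there is no reading), "mtx" (3x3 intrinsics, pixels), "dist_coeffs" ([k1, k2, p1, p2, k3] as OpenCV has them; the pictures are not rectified), "R" (3x3) and "t" (3): a world point X has camera coordinates R X + t. Camera axes: x right, y down, z forward; pixel columns grow to the right and rows downward; lengths in m; the calibration is good to about 2 mm. A picture is of the moment at which its call begins.
- robot.sign_off(): hands the job in; it is judged then, once.
The state is a dict: "clock": time; "joint_positions": joint angles; "qd": joint speeds; "joint_torque": joint torques, N m; "position": TCP position; "tool_rot": TCP orientation; "contact_force": force on the tool from outside, world axes, zero at the start; "moment": the same for the moment, N m; "gripper_width": finger opening in m; "gripper_force": force on a finger pad.
Only numpy, scipy, OpenCV 4.12 (cv2) and the standard library are available. Lean on these libraries where they do the work, as an engineer would, in place of code of your own. Each camera call takes 0.05 s, during which the arm holds its last target. There are 200 camera calls.

## Task

Proof-test the cat-head wall hook: pull the spring gauge out by its orange grip until the red pointer is level with the green clip (within the clip's width), hold it there for two seconds, then ease the gauge fully home without letting it snap back, and let go. Do not pull well past the clip, do not shift the clip, and leave everything else on the bench alone.

Things in the scene. Friction and masses are not known exactly. Their poses are not given: they have to be found in the camera images.
- rig: Pull-test rig fixed to the bench: grey board, x -270 to 130, y -70 to 95 mm, 18 mm thick, with a spring gauge. Origin on the bench under the gauge's grip at reading 0; x = direction of pull, y = side with the white scale. At x -235 mm a dark steel plate, 153 mm high, carries the white cat-head wall hook under test; the gauge's wire loop is already on it.
- gauge (a joint): How far the gauge's blue barrel with its grip is pulled out along the rig's x (m), 0 = home, stop at 0.110. A spring draws it home: about 3 N at home and 10 N at 0.085.
- gauge_grip (a point): Middle of the upright orange T-grip's gripping zone, 90 mm above the bench; moves with the gauge, axes as the rig's. A plate 16 mm thick along the pull (x), 70 mm wide (y), from 42 to 105 mm above the bench. The blue barrel (top at 64 mm) begins 55 mm behind it (-x), joined by a stem (top at 55 mm); nothing stands in front.
- gauge_pointer (a point): Tip of the red pointer on the gauge (bar 4 mm wide along x, 46 mm above the bench), 140 mm behind the grip and 50 mm to its +y side; it runs along the white scale with black ticks every 10 mm. Moves with the gauge, axes as the rig's.
- clip_mid (a point): Middle of the green clip on the scale, beside the pointer's path (this point is 3 mm beyond the pointer's tip in y), 56 mm above the bench, axes as the rig's. The clip is 12 mm wide along x and marks the test load; it is set anywhere from 45 to 85 mm of pull.
- hook_pink: Bystander: a spare terracotta cat-head wall hook, 90 mm disc lying on its back, hook up to 46 mm. Origin at the centre of its underside.
- hook_blue: Bystander: a spare blue cat-head wall hook like it. Origin at the centre of its underside.
- bowl: Bystander: a grey bowl, 130 mm across, 55 mm high. Origin at the centre of its underside.
- jar: Bystander: a white screw-top jar, 70 mm across, 100 mm high. Origin at the centre of its underside.
- phone: Bystander: a black phone, 150 x 74 x 9 mm. Origin at the centre of its underside.
- brush: Bystander: a brush lying flat. Origin at the centre of its underside.
- pen_pot: Bystander: a white pot 72 mm across and 95 mm high with brush handles up to 175 mm. Origin at the centre of its underside.

How it is judged:
By the outcome, as a careful person would: the job done as asked, in the order asked, and still so for the second after the job is handed in, with the robot touching nothing.
It also fails if it takes over 40 s, if anything falls off the work surface, if the arm or the gripper's body presses on something with over 40 N, if the wrist force passes 120 N, or if a joint passes its speed limit or range.

## Working session

There is one attempt and no reset: what is moved stays moved. The work goes in short steps, Python scripts to look and compute and a shell command to move; the robot and the scene stay as the last step left them, time stands still between calls to the robot, and variables do not carry over. Pictures are saved under pics/ and viewed, at most 10 in all, crops included, and the job is handed in when it is done.

```bash
mkdir -p pics; cat > h.py <<'E'
import numpy as np, cv2, pickle
from bench import robot
def snap(n,f):
    s=robot.snapshot(n); pickle.dump(s,open(f'pics/{f}.pkl','wb')); cv2.imwrite(f'pics/{f}.png',cv2.cvtColor(s['pixels'],cv2.COLOR_RGB2BGR)); return s
def load(f): return pickle.load(open(f'pics/{f}.pkl','rb'))
def ray(s,u,v):
    p=cv2.undistortPoints(np.array([[[u,v]]],float),np.array(s['mtx']),np.array(s['dist_coeffs']))[0,0]
    R=np.array(s['R']);return -R.T@s['t'], R.T@np.array([p[0],p[1],1.])
def at_z(s,u,v,z):
    c,d=ray(s,u,v); return c+d*(z-c[2])/d[2]
def at_d(s,u,v):
    c,d=ray(s,u,v); return c+d*s['z_map'][int(round(v)),int(round(u))]
def tri(*a):
    A=np.zeros((3,3));b=np.zeros(3)
    for s,u,v in a:
        c,d=ray(s,u,v);d=d/np.linalg.norm(d);P=np.eye(3)-np.outer(d,d);A+=P;b+=P@c
    return np.linalg.solve(A,b)
E
python3 - <<'E'
from h import *
a=snap('scene','s0');b=snap('top','t0')
cv2.imwrite('pics/both.png',cv2.cvtColor(cv2.resize(np.vstack([a['pixels'],b['pixels']]),(400,600)),cv2.COLOR_RGB2BGR))
print(robot.get_obs())
E
```

```text
{'clock': 0.1, 'joint_positions': array([ 1.02870271e+00,  1.81474592e-01,  1.60785112e+00, -1.61685890e-05,
        1.35377133e+00, -2.06306747e-01]), 'qd': array([ 0.0005708 ,  0.0002854 , -0.00074084,  0.00029756,  0.00149121,
       -0.00070946]), 'joint_torque': array([ 1.92025625e-03, -4.34824276e+01, -3.42697191e+01,  7.04265945e-02,
        3.40770639e-02, -5.81429458e-05]), 'position': array([0.18919751, 0.54245062, 0.20252334]), 'tool_rot': array([-5.24883305e-01, -3.09689111e+00,  2.20825602e-03]), 'contact_force': array([ 0.75883672, -0.46658329, -0.10451772]), 'moment': array([ 0.05516048,  0.05304361, -0.02322534]), 'gripper_force': 0.0, 'gripper_width': 0.08811820271207077}
```

View pics/s0.png

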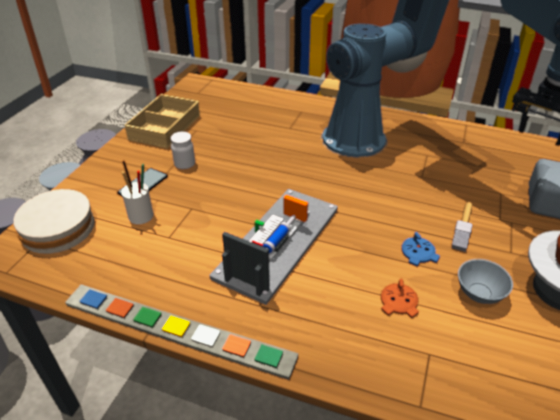

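View pics/t0.png

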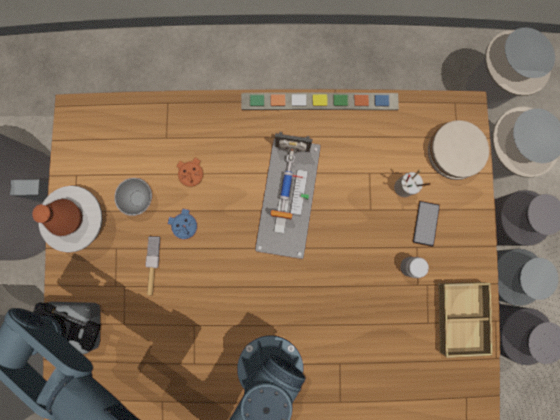

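The scene shows the rig ahead of the robot, with the orange grip at scene (296,208) and top (282,214), and the clip at top (305,196). The pull is toward the robot. I'll enlarge both views.

```bash
python3 - <<'E'
from h import *
a=load('s0')['pixels'][185:300,210:345];b=load('t0')['pixels'][130:262,250:330]
A=cv2.resize(a,None,fx=4,fy=4,interpolation=2);B=cv2.resize(b,None,fx=4,fy=4,interpolation=2)
B=B[:460+68]
H=max(A.shape[0],B.shape[0]);c=np.zeros((H,A.shape[1]+B.shape[1]-80,3),np.uint8)
B=B[:,40:]
c=np.zeros((H,540+B.shape[1],3),np.uint8);c[:A.shape[0],:540]=A;c[:B.shape[0],540:]=B
c=c[:,:800];print(c.shape)
cv2.imwrite('pics/c0.png',cv2.cvtColor(c,cv2.COLOR_RGB2BGR))
E
```

```text
(528, 800, 3)
```

View pics/c0.png

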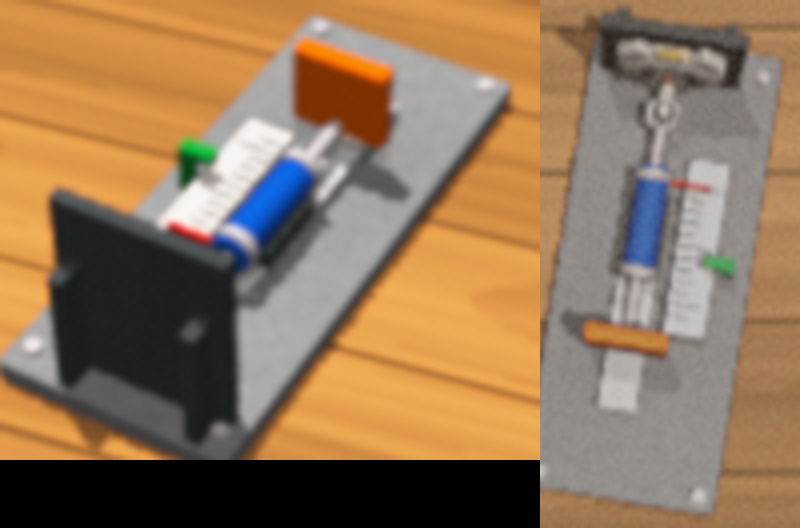

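```bash
python3 - <<'E'
from h import *
a=load('s0');b=load('t0')
S=lambda x,y:(a,210+x/4-.4,185+y/4-.4)
T=lambda x,y:(b,260+(x-540)/4-.4,130+y/4-.4)
for n,p,q in [('griptop',(345,54),(626,335)),('tip',(168,228),(711,189)),('clip',(196,147),(720,265))]:
    print(n,tri(S(*p),T(*q)).round(4), at_d(*T(*q)).round(4))
g=np.array([at_z(*T(*q),.105) for q in [(586,330),(668,345)]]);print('grip ends',g)
c=np.array([at_z(*T(*q),.018) for q in [(784,58),(712,514)]]);print(c)
d=c[1]-c[0];print('len',np.linalg.norm(d),'yaw',np.degrees(np.arctan2(d[1],d[0])))
d=g[1]-g[0];print(np.linalg.norm(d),np.degrees(np.arctan2(d[1],d[0])))
# orange mask top
for s in(a,b):
    p=cv2.cvtColor(s['pixels'],cv2.COLOR_RGB2HSV)
o=robot.get_obs();R=cv2.Rodrigues(o['tool_rot'])[0];print(R.round(3))
E
```

```text
griptop [ 0.5129 -0.0384  0.1077] [ 0.514  -0.0401  0.1014]
tip [ 0.6431 -0.1114  0.0431] [ 0.6425 -0.1123  0.0484]
clip [ 0.5768 -0.1182  0.0548] [ 0.5764 -0.1185  0.0587]
grip ends [[ 0.51784163 -0.00809832  0.105     ]
 [ 0.50546126 -0.07355224  0.105     ]]
[[ 0.76391218 -0.17890041  0.018     ]
 [ 0.37030793 -0.11191512  0.018     ]]
len 0.39926349433067015 yaw 170.34168798294826
0.06661448265587853 -100.71075670997745
[[-0.944  0.33  -0.001]
 [ 0.33   0.944 -0.001]
 [ 0.    -0.001 -1.   ]]
```

```bash
python3 -m pendant '[{"x":-45,"y":-40,"spin":8,"jaw":0.6},{"x":-90,"y":-80,"spin":16,"jaw":0.6},{"x":-135,"y":-120,"spin":24,"jaw":0.6},{"x":-180,"y":-160,"spin":32,"jaw":0.6},{"x":-225,"y":-200,"spin":40,"jaw":0.6},{"x":-270,"y":-240,"spin":48,"jaw":0.6},{"x":-315,"y":-280,"spin":56,"jaw":0.6},{"x":-360,"y":-320,"spin":64,"jaw":0.6},{"x":-405,"y":-360,"spin":72,"jaw":0.6},{"x":-450,"y":-400,"spin":80,"jaw":0.6},{"x":-485,"y":-432,"spin":80.4,"jaw":0.6},{"x":-497,"y":-442,"spin":80.4,"jaw":0.6},{"x":-497,"y":-442,"spin":80.4,"jaw":0.6},{"x":-497,"y":-442,"spin":80.4,"jaw":0.6}]' 20
python3 - <<'E'
from h import *
s=snap('wrist','w1'); o=robot.get_obs(); print(o['position'],cv2.Rodrigues(o['tool_rot'])[0].round(3),o['contact_force'])
E
```

```text
[0.18921049 0.54249915 0.20263347] [[-0.944  0.33  -0.001]
 [ 0.33   0.944 -0.001]
 [ 0.    -0.001 -1.   ]] [ 0.46984676 -0.22963061  0.61643807]invalid input
```

View pics/w1.png

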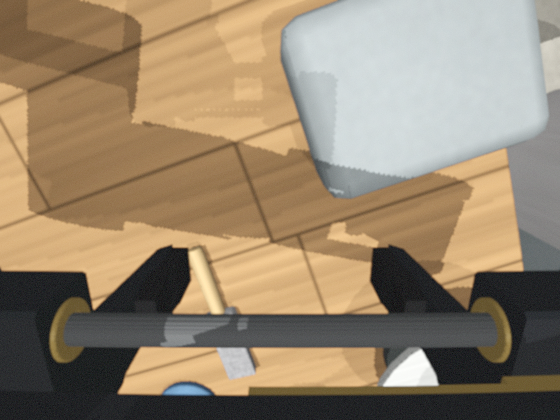

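The arm has not moved, because the call was refused as invalid input. I suspect every row needs all five keys, so I'll add z.

```bash
python3 -m pendant '[{"x":-45,"y":-40,"z":0,"spin":8,"jaw":0.6},{"x":-90,"y":-80,"z":0,"spin":16,"jaw":0.6},{"x":-135,"y":-120,"z":0,"spin":24,"jaw":0.6},{"x":-180,"y":-160,"z":0,"spin":32,"jaw":0.6},{"x":-225,"y":-200,"z":0,"spin":40,"jaw":0.6},{"x":-270,"y":-240,"z":0,"spin":48,"jaw":0.6},{"x":-315,"y":-280,"z":0,"spin":56,"jaw":0.6},{"x":-360,"y":-320,"z":0,"spin":64,"jaw":0.6},{"x":-405,"y":-360,"z":0,"spin":72,"jaw":0.6},{"x":-450,"y":-400,"z":0,"spin":80,"jaw":0.6},{"x":-485,"y":-432,"z":0,"spin":80.4,"jaw":0.6},{"x":-497,"y":-442,"z":0,"spin":80.4,"jaw":0.6},{"x":-497,"y":-442,"z":0,"spin":80.4,"jaw":0.6},{"x":-497,"y":-442,"z":0,"spin":80.4,"jaw":0.6}]' 20
python3 - <<'E'
from h import *
s=snap('wrist','w2'); o=robot.get_obs(); print(o['position'],cv2.Rodrigues(o['tool_rot'])[0].round(3),o['contact_force'],o['clock'],o['gripper_width'])
E
```

```text
clock: 1.9
position: [0.5123, -0.0367, 0.2031]
tool_rot: [-2.398, -2.028, 0.0]
contact_force: [0.2, 1.2, 1.0]
gripper_width: 0.0528
gripper_force: 0.0
[ 0.51241009 -0.03661097  0.20323276] [[ 0.166  0.986 -0.   ]
 [ 0.986 -0.166  0.   ]
 [ 0.    -0.001 -1.   ]] [-0.1373644   0.25780539  0.41810918] 1.95 0.05266520394084678
```

View pics/w2.png

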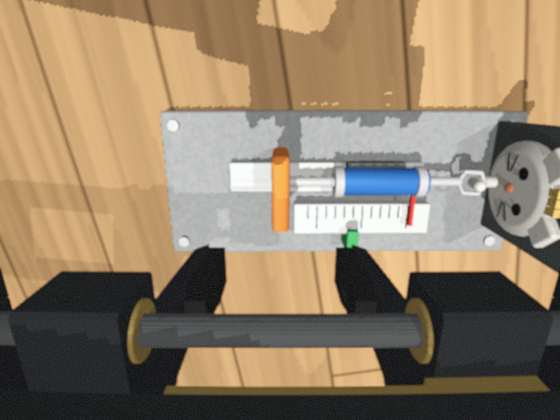

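The wrist view is square to the rig: grip top centre (281,189), pointer tip (411,224), clip (352,238).

```bash
python3 - <<'E'
from h import *
s=load('w2');t=load('t0');a=load('s0');o=robot.get_obs();R=cv2.Rodrigues(o['tool_rot'])[0];P=o['position']
for n,u,v,z,(U,V) in [('grip',281,190,.105,(281.1,213.4)),('tip',411,224,.046,(302.35,176.9)),('clip',352,236,.056,(304.6,195.9))]:
    w=at_z(s,u,v,z); print(n,w.round(4),at_d(s,u,v).round(4),'tri',tri((s,u,v),(t,U,V)).round(4),'tool mm',((w-P)@R*1000).round(1))
h=cv2.cvtColor(s['pixels'],cv2.COLOR_RGB2HSV)
for n,lo,hi in [('orange',(5,180,100),(15,255,255)),('green',(50,150,60),(75,255,255)),('red',(174,150,100),(180,255,255)),('red0',(0,200,100),(3,255,255))]:
    m=cv2.inRange(h,lo,hi)[140:255,200:440]; k,l,st,c=cv2.connectedComponentsWithStats(m)
    print(n,[(st[i][:].tolist(),(c[i]+[200,140]).round(1)) for i in range(1,k) if st[i][4]>15])
E
```

```text
grip [ 0.5134 -0.0353  0.105 ] [ 0.5134 -0.0353  0.1049] tri [ 0.5139 -0.0395  0.091 ] tool mm [ 1.5  0.8 98.2]
tip [ 0.6444 -0.1119  0.046 ] [ 0.6432 -0.1103  0.0496] tri [ 0.6436 -0.1121  0.0461] tool mm [-52.5 142.7 157.1]
clip [ 0.5777 -0.1106  0.056 ] [ 0.5776 -0.1105  0.0563] tri [ 0.5802 -0.1199  0.0355] tool mm [-62.3  76.7 147.2]
orange [([72, 9, 17, 15, 189], array([279.7, 155.9])), ([84, 39, 4, 51, 111], array([286.1, 209.3]))]
green [([143, 95, 6, 13, 35], array([345.3, 240.4]))]
red []
red0 []
```

```bash
python3 -m pendant '[{"x":0,"y":1,"z":40,"spin":0,"jaw":0.6},{"x":0,"y":1,"z":80,"spin":0,"jaw":0.6},{"x":0,"y":1,"z":110,"spin":0,"jaw":0.6},{"x":0,"y":1,"z":125,"spin":0,"jaw":0.6},{"x":0,"y":1,"z":130,"spin":0,"jaw":0.6},{"x":0,"y":1,"z":130,"spin":0,"jaw":0.6},{"x":0,"y":1,"z":130,"spin":0,"jaw":0.1},{"x":0,"y":1,"z":130,"spin":0,"jaw":0.1},{"x":0,"y":1,"z":130,"spin":0,"jaw":0.1},{"x":0,"y":1,"z":130,"spin":0,"jaw":0.1},{"x":0,"y":1,"z":130,"spin":0,"jaw":0.1}]' 40
```

```text
clock: 3.32
position: [0.514, -0.0384, 0.0733]
tool_rot: [-2.4, -2.027, -0.0]
contact_force: [0.4, 0.1, -0.4]
gripper_width: 0.0086
gripper_force: 0.0
```

The width went to the commanded 8.6 mm with no force, so the plate isn't between the pads. I'll look.

```bash
python3 - <<'E'
from h import *
s=snap('wrist','w3'); a=snap('scene','s3')
A=cv2.resize(a['pixels'][150:290,200:340],(560,560),interpolation=2)[:420]
W=s['pixels'];c=np.hstack([cv2.resize(W,(400,300)),cv2.resize(A,(400,300))])
cv2.imwrite('pics/c3.png',cv2.cvtColor(c,cv2.COLOR_RGB2BGR))
E
```

```text
(no output)
```

View pics/c3.png

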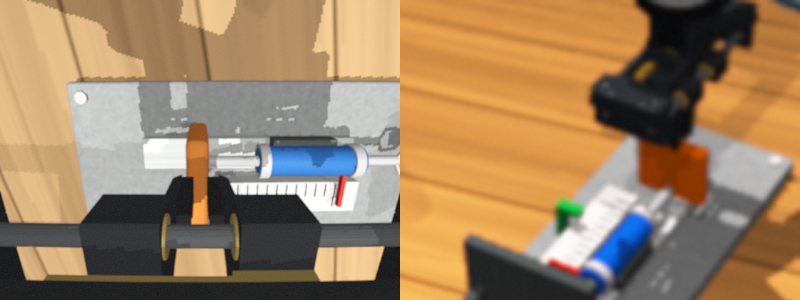

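```bash
python3 -m pendant '[{"x":0,"y":0,"z":0,"spin":0,"jaw":0},{"x":0,"y":0,"z":0,"spin":0,"jaw":0},{"x":0,"y":0,"z":0,"spin":0,"jaw":0}]' 40
python3 - <<'E'
from h import *
s=load('w3')
W=cv2.resize(s['pixels'][160:330,200:370],(600,600),interpolation=2)
cv2.imwrite('pics/c4.png',cv2.cvtColor(W,cv2.COLOR_RGB2BGR))
for u,v in [(277,180),(277,230),(277,260),(277,290),(277,305),(262,260),(300,260),(262,290),(300,290)]: print(u,v,s['pixels'][v,u],at_d(s,u,v).round(3))
E
```

```text
clock: 3.8
position: [0.514, -0.0383, 0.0733]
tool_rot: [-2.4, -2.027, 0.0]
contact_force: [0.2, 0.2, -0.3]
gripper_width: 0.0008
gripper_force: 0.0
277 180 [145  80  39] [ 0.518 -0.006  0.072]
277 230 [180 109  46] [ 0.515 -0.023  0.105]
277 260 [177 103  43] [ 0.513 -0.038  0.106]
277 290 [255 171  80] [ 0.51  -0.054  0.106]
277 305 [255 170  80] [ 0.508 -0.063  0.106]
262 260 [32 36 36] [ 0.508 -0.028  0.123]
300 260 [24 27 22] [ 0.524 -0.031  0.123]
262 290 [28 33 24] [ 0.509 -0.028  0.147]
300 290 [33 31 31] [ 0.523 -0.031  0.147]
```

View pics/c4.png

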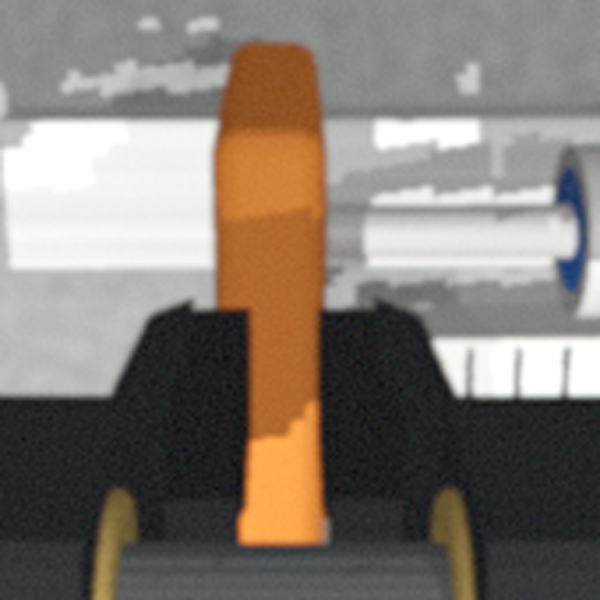

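Odd: the fingers read shut and unloaded, though the plate seems to be between them. I'll take fresh views, with depth along the fingers.

```bash
python3 - <<'E'
from h import *
s=snap('wrist','w5'); a=snap('scene','s5')
W=cv2.resize(s['pixels'][160:330,200:370],(400,400),interpolation=2)
A=cv2.resize(a['pixels'][170:250,260:340],(400,400),interpolation=2)
cv2.imwrite('pics/c5.png',cv2.cvtColor(np.hstack([W,A]),cv2.COLOR_RGB2BGR))
for u in (255,266,272,284,300,308): print(u,[(v,at_d(s,u,v).round(3).tolist()) for v in range(240,300,8)])
print('scene')
for v in range(195,232,4): print(v,[at_d(a,u,v).round(3).tolist() for u in (286,292,297,302,308)])
o=robot.get_obs();print({k:o[k] for k in('gripper_width','gripper_force','clock')})
E
```

```text
255 [(240, [0.491, -0.062, 0.018]), (248, [0.504, -0.026, 0.114]), (256, [0.505, -0.026, 0.123]), (264, [0.506, -0.026, 0.13]), (272, [0.506, -0.026, 0.137]), (280, [0.506, -0.026, 0.143]), (288, [0.507, -0.026, 0.148]), (296, [0.507, -0.026, 0.154])]
266 [(240, [0.509, -0.026, 0.106]), (248, [0.509, -0.028, 0.111]), (256, [0.509, -0.029, 0.118]), (264, [0.51, -0.029, 0.127]), (272, [0.51, -0.028, 0.134]), (280, [0.51, -0.028, 0.14]), (288, [0.51, -0.028, 0.146]), (296, [0.511, -0.028, 0.152])]
272 [(240, [0.512, -0.027, 0.106]), (248, [0.512, -0.028, 0.112]), (256, [0.512, -0.029, 0.12]), (264, [0.512, -0.029, 0.127]), (272, [0.512, -0.028, 0.135]), (280, [0.513, -0.028, 0.141]), (288, [0.513, -0.029, 0.146]), (296, [0.513, -0.029, 0.152])]
284 [(240, [0.518, -0.027, 0.107]), (248, [0.517, -0.03, 0.111]), (256, [0.517, -0.03, 0.119]), (264, [0.517, -0.03, 0.127]), (272, [0.517, -0.029, 0.134]), (280, [0.517, -0.032, 0.136]), (288, [0.517, -0.03, 0.146]), (296, [0.517, -0.03, 0.151])]
300 [(240, [0.525, -0.067, 0.019]), (248, [0.525, -0.029, 0.115]), (256, [0.524, -0.029, 0.122]), (2
[... 1014 characters left out ...]
0.032]]
215 [[0.489, -0.072, 0.019], [0.517, -0.045, 0.051], [0.52, -0.03, 0.057], [0.523, -0.015, 0.064], [0.467, -0.015, 0.019]]
219 [[0.502, -0.067, 0.017], [0.536, -0.038, 0.053], [0.507, -0.034, 0.031], [0.519, -0.016, 0.047], [0.479, -0.011, 0.015]]
223 [[0.569, -0.044, 0.065], [0.524, -0.042, 0.028], [0.524, -0.028, 0.032], [0.504, -0.02, 0.018], [0.495, -0.006, 0.015]]
227 [[0.575, -0.041, 0.057], [0.54, -0.037, 0.029], [0.534, -0.025, 0.027], [0.524, -0.013, 0.023], [0.512, -0.0, 0.017]]
231 [[0.588, -0.037, 0.055], [0.559, -0.03, 0.033], [0.534, -0.024, 0.013], [0.534, -0.01, 0.017], [0.529, 0.005, 0.018]]
{'gripper_width': 0.0006198449962499549, 'gripper_force': 0.0, 'clock': 3.9}
```

View pics/c5.png

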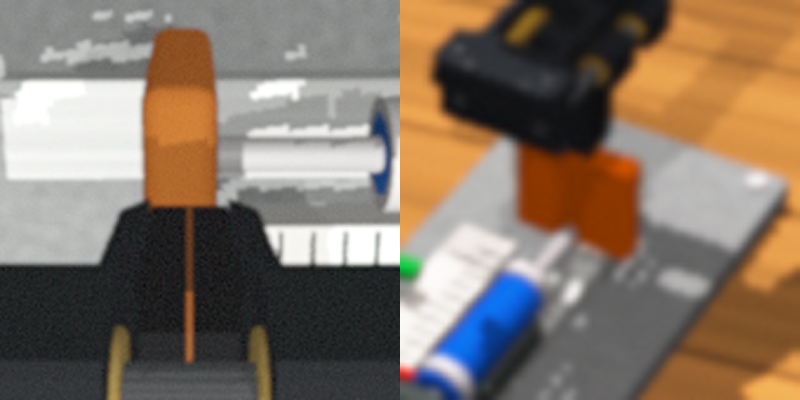

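The fingers end at about z 0.11, just above the plate's top. The tips therefore stand higher than the reported TCP (0.073). I'll check this against the earlier picture from 0.203.

```bash
python3 - <<'E'
from h import *
print([ (k,getattr(robot,k)) for k in dir(robot) if not k.startswith('_') and not callable(getattr(robot,k))])
s=load('w2')
for u in (200,212,220,345,355): print(u,[(v,at_d(s,u,v).round(3).tolist()) for v in range(240,275,5)])
a=load('s3')
for f in('s3','s5'):
  a=load(f)
  for u in (294,296,298,300): print(u,[(v,at_d(a,u,v)[[0,2]].round(3).tolist(),a['pixels'][v,u].tolist()) for v in range(197,204)])
E
```

```text
[('tcp_to_grasp', 0.0187)]
200 [(240, [0.404, -0.103, 0.018]), (245, [0.403, -0.109, 0.019]), (250, [0.478, -0.02, 0.247]), (255, [0.479, -0.021, 0.251]), (260, [0.48, -0.02, 0.257]), (265, [0.481, -0.022, 0.259]), (270, [0.481, -0.023, 0.262])]
212 [(240, [0.418, -0.105, 0.019]), (245, [0.417, -0.111, 0.019]), (250, [0.525, 0.038, 0.385]), (255, [0.483, -0.023, 0.247]), (260, [0.484, -0.023, 0.252]), (265, [0.486, -0.023, 0.259]), (270, [0.486, -0.023, 0.263])]
220 [(240, [0.428, -0.106, 0.02]), (245, [0.426, -0.113, 0.019]), (250, [0.486, -0.023, 0.244]), (255, [0.487, -0.023, 0.248]), (260, [0.488, -0.023, 0.253]), (265, [0.488, -0.025, 0.254]), (270, [0.487, -0.027, 0.255])]
345 [(240, [0.572, -0.122, 0.038]), (245, [0.57, -0.123, 0.05]), (250, [0.544, -0.032, 0.244]), (255, [0.543, -0.032, 0.248]), (260, [0.542, -0.032, 0.254]), (265, [0.541, -0.032, 0.258]), (270, [0.541, -0.033, 0.261])]
355 [(240, [0.58, -0.116, 0.056]), (245, [0.549, -0.032, 0.241]), (250, [0.548, -0.032, 0.246]), (255, [0.547, -0.033, 0.249]), (260, [0.547, -0.034, 0.252]), (265, [0.545, -0.033, 0.257]), (2
[... 1419 characters left out ...]
531, 0.12], [21, 18, 19]), (200, [0.528, 0.115], [52, 26, 17]), (201, [0.521, 0.105], [96, 40, 9]), (202, [0.519, 0.1], [120, 47, 0]), (203, [0.519, 0.097], [126, 49, 0])]
298 [(197, [0.527, 0.125], [14, 15, 17]), (198, [0.524, 0.119], [26, 20, 18]), (199, [0.525, 0.117], [46, 26, 19]), (200, [0.525, 0.114], [76, 34, 13]), (201, [0.524, 0.109], [110, 45, 5]), (202, [0.521, 0.103], [133, 53, 0]), (203, [0.518, 0.098], [132, 51, 0])]
300 [(197, [0.515, 0.117], [55, 53, 54]), (198, [0.509, 0.108], [89, 77, 72]), (199, [0.508, 0.104], [122, 84, 68]), (200, [0.51, 0.103], [142, 73, 40]), (201, [0.516, 0.104], [152, 62, 4]), (202, [0.517, 0.102], [154, 59, 0]), (203, [0.521, 0.102], [147, 57, 0])]
```

```bash
python3 -m pendant '[{"x":0,"y":0,"z":-8,"spin":0,"jaw":0.6},{"x":0,"y":0,"z":-8,"spin":0,"jaw":0.6},{"x":0,"y":0,"z":-8,"spin":0,"jaw":0.6},{"x":0,"y":0,"z":-8,"spin":0,"jaw":0.6},{"x":0,"y":0,"z":10,"spin":0,"jaw":0.6},{"x":0,"y":0,"z":25,"spin":0,"jaw":0.6},{"x":0,"y":0,"z":25,"spin":0,"jaw":0.6}]' 40
python3 - <<'E'
from h import *
a=snap('scene','s6')
for u in (288,290,292,294,296,298): print(u,[(v,at_d(a,u,v).round(3).tolist(),int(a['pixels'][v,u].max())) for v in range(196,218,3)])
E
```

```text
clock: 4.78
position: [0.5127, -0.038, 0.0468]
tool_rot: [-2.398, -2.025, 0.003]
contact_force: [-0.8, 0.1, -0.2]
gripper_width: 0.0531
gripper_force: 0.0
288 [(196, [0.606, -0.026, 0.188], 61), (199, [0.609, -0.025, 0.182], 24), (202, [0.608, -0.025, 0.172], 24), (205, [0.6, -0.028, 0.155], 28), (208, [0.554, -0.044, 0.104], 20), (211, [0.549, -0.045, 0.09], 18), (214, [0.516, -0.057, 0.049], 110), (217, [0.493, -0.065, 0.017], 150)]
290 [(196, [0.602, -0.022, 0.186], 58), (199, [0.609, -0.02, 0.183], 24), (202, [1.48, 0.282, 0.929], 22), (205, [0.601, -0.022, 0.157], 22), (208, [0.6, -0.022, 0.147], 21), (211, [0.552, -0.039, 0.094], 21), (214, [0.518, -0.05, 0.053], 84), (217, [0.492, -0.059, 0.018], 172)]
292 [(196, [0.601, -0.017, 0.187], 42), (199, [0.605, -0.016, 0.181], 22), (202, [0.603, -0.016, 0.17], 20), (205, [0.602, -0.017, 0.16], 20), (208, [0.604, -0.016, 0.152], 21), (211, [0.554, -0.033, 0.098], 18), (214, [0.552, -0.033, 0.085], 64), (217, [0.532, -0.04, 0.057], 192)]
294 [(196, [0.591, -0.016, 0.18], 38), (199, [0.578, -0.02, 0.159], 61), (202, [0.544, -0.031, 0.12], 66), (205, [0.541, -0.032, 0.108], 77), (208, [0.541, -0.032, 0.098], 75), (211, [0.543, -0.031, 0.089], 76), (214, [0.521, -0.038, 0.059], 102), (217, [0.524, -0.037, 0.052], 133)]
296 [(196, [0.576, -0.015, 0.169], 38), (199, [0.574, -0.016, 0.157], 56), (202, [0.523, -0.033, 0.104], 101), (205, [0.525, -0.032, 0.095], 124), (208, [0.52, -0.033, 0.081], 124), (211, [0.521, -0.033, 0.072], 123), (214, [0.522, -0.032, 0.062], 123), (217, [0.52, -0.032, 0.05], 123)]
298 [(196, [0.572, -0.012, 0.166], 23), (199, [0.569, -0.012, 0.154], 35), (202, [0.52, -0.028, 0.103], 129), (205, [0.519, -0.028, 0.092], 125), (208, [0.519, -0.028, 0.082], 126), (211, [0.521, -0.027, 0.073], 124), (214, [0.519, -0.028, 0.06], 123), (217, [0.52, -0.027, 0.051], 124)]
```

Confirmed: the tips are at about z 0.085 with the TCP reading 0.047, an offset of about 38 mm. I'll go 13 mm lower and close.

```bash
python3 -m pendant '[{"x":0,"y":1,"z":13,"spin":0,"jaw":0.6},{"x":0,"y":1,"z":13,"spin":0,"jaw":0.6},{"x":0,"y":1,"z":13,"spin":0,"jaw":0},{"x":0,"y":1,"z":13,"spin":0,"jaw":0},{"x":0,"y":1,"z":13,"spin":0,"jaw":0},{"x":0,"y":1,"z":13,"spin":0,"jaw":0},{"x":0,"y":1,"z":13,"spin":0,"jaw":0}]' 40
```

```text
clock: 5.7
position: [0.512, -0.038, 0.0351]
tool_rot: [-2.396, -2.025, 0.007]
contact_force: [-11.1, 1.1, 9.7]
gripper_width: 0.0157
gripper_force: 40.0
```

```bash
python3 -m pendant '[{"x":0,"y":-4,"z":0,"spin":0,"jaw":0},{"x":0,"y":-9,"z":0,"spin":0,"jaw":0},{"x":0,"y":-14,"z":0,"spin":0,"jaw":0},{"x":0,"y":-20,"z":0,"spin":0,"jaw":0},{"x":0,"y":-26,"z":0,"spin":0,"jaw":0},{"x":0,"y":-32,"z":0,"spin":0,"jaw":0},{"x":0,"y":-38,"z":0,"spin":0,"jaw":0},{"x":0,"y":-44,"z":0,"spin":0,"jaw":0},{"x":0,"y":-50,"z":0,"spin":0,"jaw":0},{"x":0,"y":-55,"z":0,"spin":0,"jaw":0},{"x":0,"y":-59,"z":0,"spin":0,"jaw":0},{"x":0,"y":-60,"z":0,"spin":0,"jaw":0},{"x":0,"y":-60,"z":0,"spin":0,"jaw":0}]' 40
python3 - <<'E'
from h import *
s=snap('wrist','w7'); t=snap('top','t7'); a=snap('scene','s7')
W=cv2.resize(s['pixels'][165:265,300:500],(800,400),interpolation=2)
T=cv2.resize(t['pixels'][165:215,270:320],(400,400)[:2],interpolation=2)[:200]
A=cv2.resize(a['pixels'][215:255,235:315],(400,200),interpolation=2)
cv2.imwrite('pics/c7.png',cv2.cvtColor(np.vstack([W,np.hstack([T,A])]),cv2.COLOR_RGB2BGR))
E
```

```text
clock: 7.32
position: [0.4561, -0.0287, 0.0352]
tool_rot: [2.399, 2.026, 0.001]
contact_force: [8.2, -1.4, -12.1]
gripper_width: 0.0156
gripper_force: 40.0
```

View pics/c7.png

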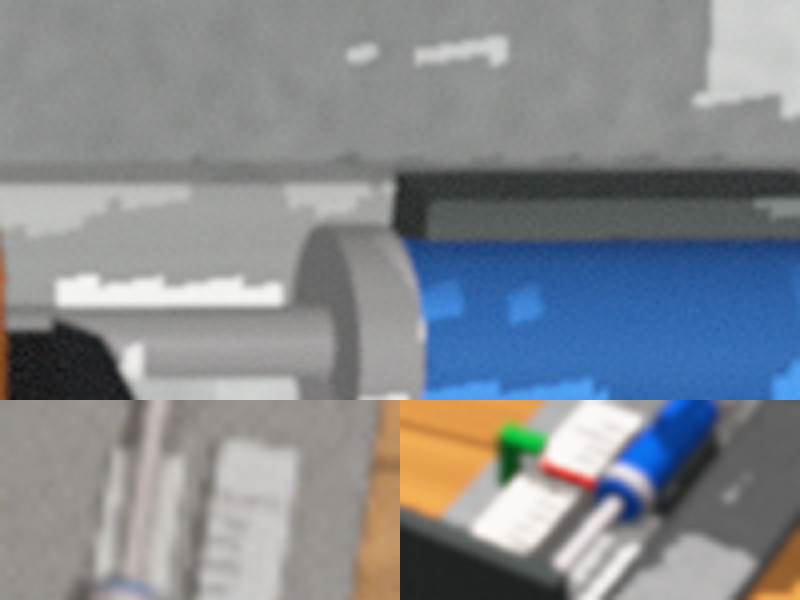

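The scene crop shows the red tip at about scene (263.4,228.0), just short of the green clip's arm at about (264,223.5). I'll quantify this from the scene and top views.

```bash
cat > g.py <<'E'
from h import *
import sys
ex=np.array([-.986,.168,0]);ey=np.array([-.168,-.986,0]);O=np.array([.5125,-.039,0])
def meas(f,box):
    s=load(f);u0,u1,v0,v1=box;p=s['pixels'].astype(int)[v0:v1,u0:u1];r,g,b=p[...,0],p[...,1],p[...,2]
    for n,m,z in [('red',(r>90)&(r>2.2*g)&(r>2.2*b),.046),('green',(g>70)&(g>1.6*r)&(g>1.6*b),.056)]:
        v,u=np.nonzero(m)
        if len(u)==0: print(f,n,'none');continue
        X=np.array([at_z(s,a+u0,c+v0,z) for a,c in zip(u,v)])-O
        x,y=X@ex*1e3,X@ey*1e3
        print(f,n,len(u),'x med %.1f range %.1f %.1f  y %.1f..%.1f'%(np.median(x),x.min(),x.max(),y.min(),y.max()))
        if n=='red': print('   x near tip %.1f'%x[y>y.max()-10].mean())
        else:
            for lo in range(40,80,5):
                k=(y>lo)&(y<lo+5)
                if k.any(): print('   y%d: x %.1f..%.1f n%d'%(lo,x[k].min(),x[k].max(),k.sum()))
E
python3 - <<'E'
from g import *
meas('s0',(240,275,215,260)); meas('s7',(240,285,215,250))
meas('t0',(285,312,165,210)); meas('t7',(285,312,165,210))
E
```

```text
s0 red 20 x med -141.2 range -144.3 -138.0  y 19.3..44.7
   x near tip -140.9
s0 green 42 x med -81.9 range -109.5 -73.2  y 50.7..75.0
   y50: x -109.5..-74.0 n8
   y55: x -90.5..-75.3 n9
   y60: x -88.5..-73.2 n8
   y65: x -91.1..-75.8 n8
   y70: x -87.8..-73.8 n8
   y75: x -81.1..-81.1 n1
s7 red 12 x med -84.2 range -86.3 -82.2  y 19.9..46.0
   x near tip -84.0
s7 green 48 x med -83.6 range -109.5 -73.2  y 50.7..75.0
   y50: x -109.5..-74.0 n8
   y55: x -106.3..-75.3 n11
   y60: x -99.7..-73.2 n13
   y65: x -91.1..-75.8 n8
   y70: x -87.8..-75.1 n7
   y75: x -81.1..-81.1 n1
t0 red none
t0 green 14 x med -76.8 range -80.4 -73.2  y 58.8..76.3
   y55: x -78.2..-74.9 n2
   y60: x -78.7..-75.4 n2
   y65: x -79.8..-73.2 n5
   y70: x -80.4..-73.7 n3
   y75: x -77.6..-74.3 n2
t7 red none
t7 green 12 x med -76.8 range -79.8 -73.2  y 58.8..76.3
   y55: x -78.2..-78.2 n1
   y60: x -78.7..-75.4 n2
   y65: x -79.8..-73.2 n5
   y70: x -77.0..-73.7 n2
   y75: x -77.6..-74.3 n2
```

```bash
python3 -m pendant '[{"x":0,"y":-3,"z":0,"spin":0,"jaw":0},{"x":0,"y":-6,"z":0,"spin":0,"jaw":0},{"x":0,"y":-7,"z":0,"spin":0,"jaw":0},{"x":0,"y":-7,"z":0,"spin":0,"jaw":0}]' 40
python3 - <<'E'
from g import *
s=snap('scene','s8');t=snap('top','t8');meas('s8',(240,285,215,250))
w=load('w2')
for v in (232,235,238,241): print(v,[(u,w['pixels'][v,u].tolist()) for u in range(342,362)])
for v in (205,220): print(v,[(u,w['pixels'][v,u].tolist()) for u in range(405,416)])
for u in (345.5,358): print(((at_z(w,u,235,.056)-O)@ex*1e3).round(1))
A=cv2.resize(s['pixels'][210:250,235:295],(780,520),interpolation=2)
cv2.imwrite('pics/c8.png',cv2.cvtColor(A,cv2.COLOR_RGB2BGR))
E
```

```text
clock: 7.98
position: [0.4493, -0.0276, 0.0352]
tool_rot: [2.399, 2.026, 0.001]
contact_force: [7.6, -2.3, -13.3]
gripper_width: 0.0158
gripper_force: 40.0
s8 red 11 x med -76.3 range -78.3 -73.0  y 19.3..43.5
   x near tip -76.8
s8 green 49 x med -83.1 range -109.5 -73.2  y 50.5..75.0
   y50: x -109.5..-74.0 n9
   y55: x -106.3..-75.3 n11
   y60: x -99.7..-73.2 n12
   y65: x -91.1..-75.8 n8
   y70: x -87.8..-73.8 n8
   y75: x -81.1..-81.1 n1
232 [(342, [223, 220, 216]), (343, [221, 220, 216]), (344, [220, 218, 215]), (345, [213, 210, 207]), (346, [183, 182, 177]), (347, [117, 151, 120]), (348, [78, 173, 101]), (349, [86, 194, 115]), (350, [89, 198, 119]), (351, [88, 197, 118]), (352, [89, 197, 117]), (353, [83, 196, 113]), (354, [87, 196, 115]), (355, [83, 195, 114]), (356, [82, 193, 109]), (357, [110, 195, 129]), (358, [171, 208, 176]), (359, [215, 226, 215]), (360, [233, 236, 232]), (361, [236, 238, 235])]
235 [(342, [70, 99, 74]), (343, [49, 90, 56]), (344, [44, 87, 56]), (345, [45, 89, 55]), (346, [45, 106, 60]), (347, [61, 150, 82]), (348, [87, 193, 117]), (349, [96, 207, 126])
[... 1044 characters left out ...]
 (355, [91, 208, 124]), (356, [95, 207, 124]), (357, [124, 204, 141]), (358, [169, 198, 173]), (359, [194, 199, 194]), (360, [203, 204, 202]), (361, [204, 205, 203])]
205 [(405, [229, 229, 225]), (406, [218, 217, 214]), (407, [183, 185, 180]), (408, [144, 137, 133]), (409, [131, 83, 80]), (410, [179, 50, 46]), (411, [227, 62, 56]), (412, [245, 77, 68]), (413, [247, 120, 114]), (414, [246, 194, 190]), (415, [244, 238, 234])]
220 [(405, [185, 185, 182]), (406, [113, 107, 104]), (407, [103, 36, 36]), (408, [167, 34, 33]), (409, [221, 60, 52]), (410, [244, 77, 71]), (411, [248, 118, 111]), (412, [248, 193, 189]), (413, [249, 240, 237]), (414, [249, 252, 248]), (415, [249, 253, 249])]
-69.3
-82.7
```

View pics/c8.png

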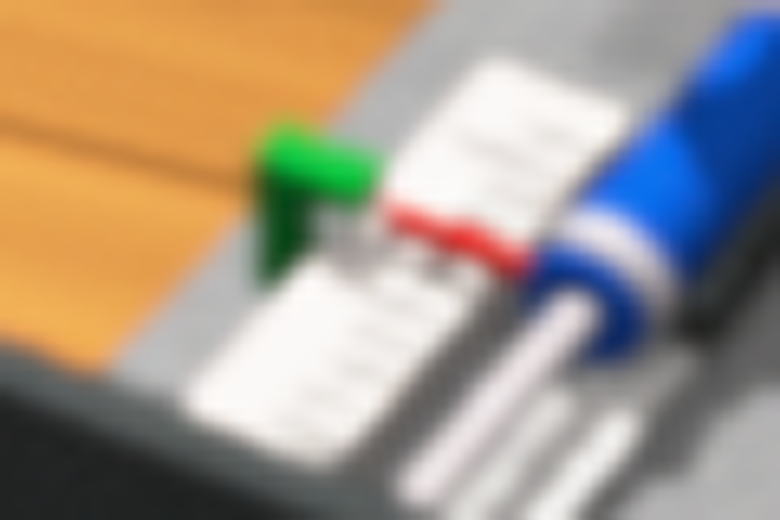

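In the scene crop, the pointer (tip at about crop (388,215)) is level with the clip's arm. The reading is about 64.1 mm. The clip's middle measures 62.5–65 mm depending on the view, so the pointer is well inside the ±6 mm band. I'll hold 2.5 s, then check before easing home.

```bash
python3 -m pendant '[{"x":0,"y":0,"z":0,"spin":0,"jaw":0},{"x":0,"y":0,"z":0,"spin":0,"jaw":0},{"x":0,"y":0,"z":0,"spin":0,"jaw":0},{"x":0,"y":0,"z":0,"spin":0,"jaw":0},{"x":0,"y":0,"z":0,"spin":0,"jaw":0},{"x":0,"y":0,"z":0,"spin":0,"jaw":0},{"x":0,"y":0,"z":0,"spin":0,"jaw":0},{"x":0,"y":0,"z":0,"spin":0,"jaw":0},{"x":0,"y":0,"z":0,"spin":0,"jaw":0},{"x":0,"y":0,"z":0,"spin":0,"jaw":0},{"x":0,"y":0,"z":0,"spin":0,"jaw":0},{"x":0,"y":0,"z":0,"spin":0,"jaw":0},{"x":0,"y":0,"z":0,"spin":0,"jaw":0},{"x":0,"y":0,"z":0,"spin":0,"jaw":0},{"x":0,"y":0,"z":0,"spin":0,"jaw":0},{"x":0,"y":0,"z":0,"spin":0,"jaw":0},{"x":0,"y":0,"z":0,"spin":0,"jaw":0},{"x":0,"y":0,"z":0,"spin":0,"jaw":0},{"x":0,"y":0,"z":0,"spin":0,"jaw":0},{"x":0,"y":0,"z":0,"spin":0,"jaw":0}]' 40
python3 - <<'E'
from g import *
snap('scene','s9');meas('s9',(240,285,215,250))
E
```

```text
clock: 10.58
position: [0.4494, -0.0276, 0.0352]
tool_rot: [2.399, 2.026, 0.001]
contact_force: [7.2, -2.1, -11.2]
gripper_width: 0.0158
gripper_force: 40.0
s9 red 12 x med -76.2 range -78.3 -73.0  y 19.3..43.5
   x near tip -76.3
s9 green 48 x med -83.6 range -109.5 -74.0  y 50.5..75.0
   y50: x -109.5..-74.0 n9
   y55: x -106.3..-75.3 n11
   y60: x -99.7..-74.5 n12
   y65: x -91.1..-75.8 n8
   y70: x -87.8..-75.1 n7
   y75: x -81.1..-81.1 n1
```

```bash
python3 -m pendant '[{"x":0,"y":3,"z":0,"spin":0,"jaw":0},{"x":0,"y":7,"z":0,"spin":0,"jaw":0},{"x":0,"y":12,"z":0,"spin":0,"jaw":0},{"x":0,"y":17,"z":0,"spin":0,"jaw":0},{"x":0,"y":22,"z":0,"spin":0,"jaw":0},{"x":0,"y":27,"z":0,"spin":0,"jaw":0},{"x":0,"y":32,"z":0,"spin":0,"jaw":0},{"x":0,"y":37,"z":0,"spin":0,"jaw":0},{"x":0,"y":42,"z":0,"spin":0,"jaw":0},{"x":0,"y":46,"z":0,"spin":0,"jaw":0},{"x":0,"y":50,"z":0,"spin":0,"jaw":0},{"x":0,"y":53,"z":0,"spin":0,"jaw":0},{"x":0,"y":56,"z":0,"spin":0,"jaw":0},{"x":0,"y":58,"z":0,"spin":0,"jaw":0},{"x":0,"y":60,"z":0,"spin":0,"jaw":0},{"x":0,"y":62,"z":0,"spin":0,"jaw":0},{"x":0,"y":63,"z":0,"spin":0,"jaw":0},{"x":0,"y":64,"z":0,"spin":0,"jaw":0},{"x":0,"y":65,"z":0,"spin":0,"jaw":0},{"x":0,"y":65,"z":0,"spin":0,"jaw":0}]' 40
python3 - <<'E'
from g import *
snap('scene','s10');meas('s10',(240,285,215,260))
E
```

```text
clock: 13.12
position: [0.5121, -0.038, 0.0351]
tool_rot: [-2.399, -2.026, 0.002]
contact_force: [-2.6, -0.8, -4.1]
gripper_width: 0.0156
gripper_force: 40.0
s10 red 19 x med -141.2 range -144.3 -138.0  y 19.3..44.7
   x near tip -141.3
s10 green 49 x med -84.5 range -109.5 -74.0  y 50.7..75.0
   y50: x -109.5..-74.0 n8
   y55: x -106.3..-75.3 n14
   y60: x -99.7..-74.5 n11
   y65: x -91.1..-75.8 n8
   y70: x -87.8..-75.1 n7
   y75: x -81.1..-81.1 n1
```

The gauge is home: the tip is back at -141 and the force sign flipped at the stop. I'll press 0.5 mm more, then open and lift.

```bash
python3 -m pendant '[{"x":0,"y":0.5,"z":0,"spin":0,"jaw":0},{"x":0,"y":0.5,"z":0,"spin":0,"jaw":0.2},{"x":0,"y":0,"z":0,"spin":0,"jaw":0.4},{"x":0,"y":0,"z":0,"spin":0,"jaw":0.6},{"x":0,"y":0,"z":0,"spin":0,"jaw":0.6},{"x":0,"y":0,"z":0,"spin":0,"jaw":0.6},{"x":0,"y":0,"z":-15,"spin":0,"jaw":0.6},{"x":0,"y":0,"z":-45,"spin":0,"jaw":0.6},{"x":0,"y":0,"z":-85,"spin":0,"jaw":0.6},{"x":0,"y":0,"z":-130,"spin":0,"jaw":0.6},{"x":0,"y":0,"z":-150,"spin":0,"jaw":0.6},{"x":0,"y":0,"z":-150,"spin":0,"jaw":0.6},{"x":0,"y":0,"z":-150,"spin":0,"jaw":0.6}]' 40
python3 - <<'E'
from g import *
snap('scene','s11');meas('s11',(240,285,215,260))
s=snap('top','t11')
E
```

```text
clock: 14.8
position: [0.5125, -0.038, 0.1847]
tool_rot: [-2.4, -2.026, 0.001]
contact_force: [-0.8, 0.6, -0.5]
gripper_width: 0.0528
gripper_force: 0.0
s11 red 20 x med -141.2 range -144.3 -138.0  y 19.3..44.7
   x near tip -140.9
s11 green 50 x med -84.2 range -109.5 -73.2  y 50.7..75.0
   y50: x -109.5..-74.0 n8
   y55: x -106.3..-75.3 n13
   y60: x -99.7..-73.2 n13
   y65: x -91.1..-75.8 n8
   y70: x -87.8..-75.1 n7
   y75: x -81.1..-81.1 n1
```

```bash
python3 -c "
from bench import robot; print(robot.sign_off())"
```

```text
the job is handed in; nothing more can be done
None
```

The hook was proof-tested: the gauge was pulled to about 64 mm, level with the clip, held for over 2.5 s, eased fully home and released, with the clip unmoved by camera check; the job is handed in, result not reported.

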